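# Load the plate carriage and clamp it under the welding torch

## Task

Get the plate carriage ready for the fixed welding torch: lift the spring-loaded clamp collar, turn it so its foot swings off the carriage and let it drop into the open notch, then draw the carriage fully back to its loading stop by its handle. With it there, stand every steel plate from the sloped rests on its long edge in a slot of its own on the carriage, then slide the loaded carriage until the white dot on its end is right under the torch tip, and lift and turn the collar back so that it drops down and clamps the carriage there. Do these in this order, do not knock the torch, and leave everything else on the bench where it is.

Things in the scene. Friction and masses are not known exactly. Their poses are not given: they have to be found in the camera images.
- fixture: Fixed blue base of the carriage track, 165 x 470 x 12 mm with a side pad towards the robot. Origin at bench level on the track's centre line; x points across the track, away from the robot; y along the track, from the torch end towards the loading stop (to the robot's left); z up. Whole fixture may be turned a few degrees.
- carriage (a joint): Aluminium carriage (330 x 120 mm deck, top 40 mm above the bench) sliding on the track. Value in m: 0 at the loading stop, grows to 0.13 as it moves towards the torch (fixture -y). Free (2 kg) it slides with about 4 N (stays where it is left); clamped, the foot holds it too.
- handle (a point): Top centre of the black square handle post (16 x 16 mm, 50 mm tall, from deck at 40 mm to 90 mm above the bench), at the carriage's loading end. Axes as the fixture.
- slot_a (a point): Middle of the floor of a slot, 40 mm above the bench. The slot runs across the track (fixture x), is 14 mm wide (along fixture y) and 94 mm long; steel fins 37 mm tall on both sides, flared outwards over the top 9 mm; a low lip at each end 112 mm apart. The slot nearest the torch. Axes as the fixture.
- slot_b (a point): The same for the middle slot, 66 mm from slot_a.
- slot_c (a point): The same for the slot nearest the handle, 66 mm from slot_b and 79 mm from the handle.
- mark (a point): Centre of the white 8 mm dot in a black 26 mm disc on the torch end of the carriage deck, 40 mm above the bench, on the track's centre line.
- torch_tip (a point): Lower end of the copper torch tip, fixed, 54 mm above the bench over the track's centre line. The torch (26 mm thick higher up) hangs from an arm of a column beyond the track; the place along the track varies.
- collar_grip (a point): On the upright axis of the clamp collar, at the height to grip: 85 mm above the bench when the collar is down (it rises with the collar). The collar is a round knurled steel sleeve 45 mm across, from 47 to 107 mm above the bench, on a spindle 116 mm high. Under it a foot reaches out 62 mm from the axis and opposite it an index tooth. Standing on the robot's side of the track.
- collar_lift (a joint): Lift of the collar in m, 0 down to 0.022 fully up, against a spring that pushes it down with about 8 N (down) to 13 N (up). About 0.003 when the foot bears on the carriage flange, 0 in the open notch. The tooth passes over the block between the two notches only with the collar lifted 13 mm or more (lift it about 17 mm); let go, it drops by itself.
- collar_turn (a joint): Turn of the collar in rad about the vertical, counter-clockwise from above: 0 to 0.4 = clamping notch (foot points across, over the carriage flange), 1.0 to 1.4 = open notch (foot points along the track, off the carriage). Stops at 0 and 1.4. When lifted it turns with about 0.25 N m and stays where it is left.
- plate1: Steel plate 90 x 75 x 10 mm, 0.4 to 0.65 kg. Origin at its centre; x along the 90 mm, y through the thickness, z along the 75 mm height. Starts on its long edge on a fixed grey rest 150 mm long, to the robot's right, leaning 0.3 rad with its top away from the robot. Rest's back covers 40 mm of the height, toe 12, side lips 24; the plate may shift 26 mm along it. May be absent.
- plate2: Steel plate 90 x 75 x 10 mm, 0.4 to 0.65 kg. Origin at its centre; x along the 90 mm, y through the thickness, z along the 75 mm height. Starts on its long edge on a fixed grey rest 150 mm long, to the robot's left, near, leaning 0.3 rad with its top away from the robot. Rest's back covers 40 mm of the height, toe 12, side lips 24; the plate may shift 26 mm along it. May be absent.
- plate3: Steel plate 90 x 75 x 10 mm, 0.4 to 0.65 kg. Origin at its centre; x along the 90 mm, y through the thickness, z along the 75 mm height. Starts on its long edge on a fixed grey rest 150 mm long, to the robot's left, far, leaning 0.3 rad with its top away from the robot. Rest's back covers 40 mm of the height, toe 12, side lips 24; the plate may shift 26 mm along it. May be absent.

How it is judged (in metres and radians):
On the way, in this order (a step that is already met when the one before it is completed fails the run):
1. the collar is turned to open and has dropped into its open notch (value of joint collar_turn above 0.95 rad and value of joint collar_lift below 0.006 m), for 0.2 s.
2. the carriage is drawn fully back to its loading stop, collar open (all of step 1 and value of joint carriage below 0.008 m), for 0.2 s.
3. every plate present stands on its long edge in a slot of its own, the carriage still back (z of plate1 in the frame of slot_b between 0.032 and 0.043 m and x of plate1 in the frame of slot_b between -0.02 and 0.02 m and angle between the z axis of each of plate1, plate2, plate3 and the z axis of slot_b, either way round below 0.25 rad and (y of plate1 in the frame of slot_a between -0.012 and 0.012 m or y of plate1 in the frame of slot_b between -0.012 and 0.012 m or y of plate1 in the frame of slot_c between -0.012 and 0.012 m) and z of plate2 in the frame of slot_b between 0.032 and 0.043 m and x of plate2 in the frame of slot_b between -0.02 and 0.02 m and (y of plate2 in the frame of slot_a between -0.012 and 0.012 m or y of plate2 in the frame of slot_b between -0.012 and 0.012 m or y of plate2 in the frame of slot_c between -0.012 and 0.012 m) and z of plate3 in the frame of slot_b between 0.032 and 0.043 m and x of plate3 in the frame of slot_b between -0.02 and 0.02 m and (y of plate3 in the frame of slot_a between -0.012 and 0.012 m or y of plate3 in the frame of slot_b between -0.012 and 0.012 m or y of plate3 in the frame of slot_c between -0.012 and 0.012 m) and linear speed of each of plate1, plate2, plate3 below 0.02 m/s and value of joint carriage below 0.02 m), for 0.3 s.
4. with the plates in their slots and the collar still open, the dot is under the torch tip (z of plate1 in the frame of slot_b between 0.032 and 0.043 m and x of plate1 in the frame of slot_b between -0.02 and 0.02 m and angle between the z axis of each of plate1, plate2, plate3 and the z axis of slot_b, either way round below 0.25 rad and (y of plate1 in the frame of slot_a between -0.012 and 0.012 m or y of plate1 in the frame of slot_b between -0.012 and 0.012 m or y of plate1 in the frame of slot_c between -0.012 and 0.012 m) and z of plate2 in the frame of slot_b between 0.032 and 0.043 m and x of plate2 in the frame of slot_b between -0.02 and 0.02 m and (y of plate2 in the frame of slot_a between -0.012 and 0.012 m or y of plate2 in the frame of slot_b between -0.012 and 0.012 m or y of plate2 in the frame of slot_c between -0.012 and 0.012 m) and z of plate3 in the frame of slot_b between 0.032 and 0.043 m and x of plate3 in the frame of slot_b between -0.02 and 0.02 m and (y of plate3 in the frame of slot_a between -0.012 and 0.012 m or y of plate3 in the frame of slot_b between -0.012 and 0.012 m or y of plate3 in the frame of slot_c between -0.012 and 0.012 m) and value of joint collar_turn above 0.95 rad and horizontal distance between mark and torch_tip below 0.005 m), for 0.2 s.
5. the collar is turned back and has dropped, clamping the carriage (value of joint collar_turn below 0.45 rad and value of joint collar_lift below 0.006 m and horizontal distance between mark and torch_tip below 0.005 m), for 0.2 s.
At the end, for the whole second after the job is handed in: Every plate present stands on its long edge in a slot of its own (within 5 mm of the floor, 0.25 rad of upright, 20 mm of centre); the dot is within 5 mm of right under the torch tip; the collar is back on its clamping side (turn under 0.45 rad) and dropped (lift under 6 mm) (all of step 5 and z of plate1 in the frame of slot_b between 0.032 and 0.043 m and x of plate1 in the frame of slot_b between -0.02 and 0.02 m and angle between the z axis of each of plate1, plate2, plate3 and the z axis of slot_b, either way round below 0.25 rad and (y of plate1 in the frame of slot_a between -0.012 and 0.012 m or y of plate1 in the frame of slot_b between -0.012 and 0.012 m or y of plate1 in the frame of slot_c between -0.012 and 0.012 m) and z of plate2 in the frame of slot_b between 0.032 and 0.043 m and x of plate2 in the frame of slot_b between -0.02 and 0.02 m and (y of plate2 in the frame of slot_a between -0.012 and 0.012 m or y of plate2 in the frame of slot_b between -0.012 and 0.012 m or y of plate2 in the frame of slot_c between -0.012 and 0.012 m) and z of plate3 in the frame of slot_b between 0.032 and 0.043 m and x of plate3 in the frame of slot_b between -0.02 and 0.02 m and (y of plate3 in the frame of slot_a between -0.012 and 0.012 m or y of plate3 in the frame of slot_b between -0.012 and 0.012 m or y of plate3 in the frame of slot_c between -0.012 and 0.012 m)); the robot touches nothing.
It fails at once if the torch is knocked (over 10 N) (contact force between torch and anything else above 10 N).
It fails at once if something else on the bench is shifted by more than 30 mm (distance of any of chip_hammer, wire_brush, spanner, spray_can, pipe_end, set_square, dip_jar, offcut from where it was at the start of the episode above 0.03 m).
Of plate1, plate2, plate3 only 2 to 3 are there at a start; the rules pass over those that are not, and their reading is None.
At some moment in a run one of plate1, plate2, plate3 may be knocked a few centimetres aside while the robot is not near it.
It also fails if it takes over 210 s, if anything falls off the work surface, if the arm or the gripper's body presses on something with over 40 N, if the wrist force passes 120 N, or if a joint passes its speed limit or range.

## Robot

A 6-joint arm with a two-finger parallel gripper is mounted at the origin on the work surface. World frame = base frame: x ahead of the robot, y to its left, z up, the work surface at z = 0. Lengths are in m, angles in degrees, forces in N, time in s.
With the tool pointing down it reaches from about 0.325 to 0.85 m from the base axis. Payload 15.5 kg.
Tool frame: the origin (TCP) lies at the very end of the fingers, on their centre line; the grasp point (between the pads) lies arm.grip_depth behind it (arm.grip_depth is the distance from the TCP to the grasp point, in m); z points along the fingers, y is the direction in which the jaws open and shut (so a half turn about z gives the same grasp; the last joint's range is limited). The gripper opens to 91 mm and grips with 3 to 60 N. Pads are 32 mm wide; open, the fingers measure 118 mm over their backs; the gripper's body (76 mm by 178 mm) begins 60 mm behind the grasp point.
Start: joints at [-69.643, 28.281, 77.091, -0, 74.628, -5.472], TCP at [0.272, -0.563, 0.214] pointing down, gripper open.
Joint ranges: [-166.48, 166.48], [-47.26, 123.95], [12.59, 153.08], [-70.14, 250.14], [6.76, 159.57], [-176.63, 176.63]. Speed limits (degrees/s): [108.29, 108.29, 147.25, 172.46, 172.46, 172.46].

## Interface

Orientations are given as a 3x3 rotation matrix whose columns are the frame's x, y, z axes.
In Python, from rig import arm gives the robot as it stands. Calls block until the motion is done:
- arm.move_to(position, orientation): joint-space move of the TCP to a pose.
- arm.move_l(position, orientation=None, feed=0.15): straight line of the TCP; orientation=None keeps the orientation; feed is the mean speed in m/s.
- arm.move_joints(angles): joint-space move.
- arm.grip(opening): finger opening in m; the grip force is fixed at half the most; returns when the fingers have stopped.
- arm.sleep(seconds).
- arm.solve_ik(position, orientation): joint angles nearest the present ones, or None.
- arm.snapshot(name): name is "scene" or "top" or "wrist"; returns the picture (480x640x3 uint8, red, green, blue); there is no depth.
- arm.get_calibration(name): a dict with "intrinsics" (3x3 intrinsics, pixels), "k1" (the pictures are not rectified: a ray, as slopes to the right and down, at radius r is drawn at 1 + k1 r^2 times it, then the intrinsics apply), "cam_to_world" (4x4, takes a point from camera to world coordinates). Camera axes: x right, y down, z forward; pixel columns grow to the right and rows downward; lengths in m; the calibration is good to about 2 mm. A picture is of the moment at which its call begins: read the wrist's pose just before it. get_calibration takes no time and is no camera call; for the wrist camera it gives the pose at the moment of the call.
A pose or a line that the arm cannot do raises arm.Unreachable and nothing moves.
- arm.sign_off(): hands the job in, once; it reports no verdict.
Readings, each from a call of its own:
- arm.current_t(): time.
- arm.current_joint_positions(): joint angles.
- arm.current_dq(): joint speeds.
- arm.current_tau(): joint torques, N m.
- arm.current_ee_pos(): TCP position.
- arm.current_tool_rot(): TCP orientation.
- arm.current_force(): force on the tool from outside, world axes, zero at the start.
- arm.current_torque(): the same for the moment, N m.
- arm.current_width(): finger opening in m.
Only numpy, scipy, OpenCV 4.12 (cv2) and the standard library are available. Lean on these libraries where they do the work, as an engineer would, in place of code of your own. Each camera call takes 0.05 s, during which the arm holds its last target.

## Working session

There is one attempt and no reset: what is moved stays moved. The work goes in short steps, each a Python script; the robot and the scene stay as the last script left them, time stands still between calls to the robot, and variables do not carry over. Pictures are saved under pics/ and viewed, and the job is handed in when it is done.

```bash
ls; mkdir -p pics; python3 - <<'E'
from rig import arm
import cv2,numpy as np
for n in ["scene","top","wrist"]:
    im=arm.snapshot(n); cv2.imwrite(f"pics/{n}0.png",im[:,:,::-1])
    c=arm.get_calibration(n); print(n,np.round(c["intrinsics"],1).tolist(),c["k1"],np.round(c["cam_to_world"],4).tolist())
print(arm.grip_depth,arm.current_t(),arm.current_width(),arm.current_tool_rot())
E
```

```text
pics
scene [[609.6, 0.0, 318.2], [0.0, 609.6, 238.4], [0.0, 0.0, 1.0]] -0.14277595426537007 [[-0.9009, 0.3416, -0.2677, 0.8487], [0.4337, 0.7318, -0.5257, 0.6339], [0.0164, -0.5897, -0.8075, 1.0889], [0.0, 0.0, 0.0, 1.0]]
top [[439.9, 0.0, 327.3], [0.0, 439.9, 240.6], [0.0, 0.0, 1.0]] -0.045076183486682415 [[0.0148, -0.9961, 0.087, 0.4636], [-0.9991, -0.0182, -0.0378, 0.0084], [0.0392, -0.0864, -0.9955, 0.9314], [0.0, 0.0, 0.0, 1.0]]
wrist [[380.2, 0.0, 323.6], [0.0, 380.2, 237.7], [0.0, 0.0, 1.0]] -0.05297226356898632 [[0.4341, -0.8654, -0.2502, 0.3444], [-0.9009, -0.4173, -0.1197, -0.5284], [-0.0008, 0.2773, -0.9608, 0.3839], [0.0, 0.0, 0.0, 1.0]]
0.0188 0.15 0.09121377159119409 [[ 9.00088737e-01  4.35706525e-01 -2.99625677e-04]
 [ 4.35706618e-01 -9.00088360e-01  8.29064331e-04]
 [ 9.15391545e-05 -8.76780357e-04 -9.99999611e-01]]
```

View pics/scene0.png

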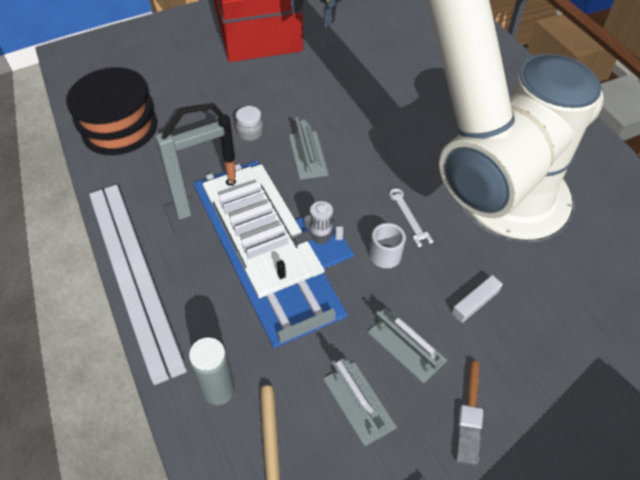

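View pics/top0.png

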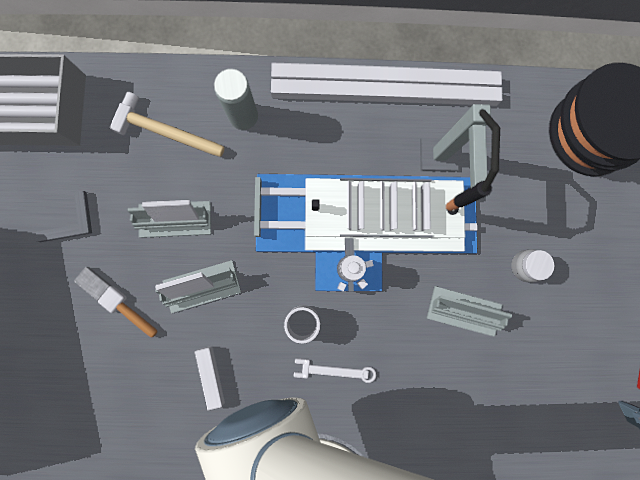

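View pics/wrist0.png

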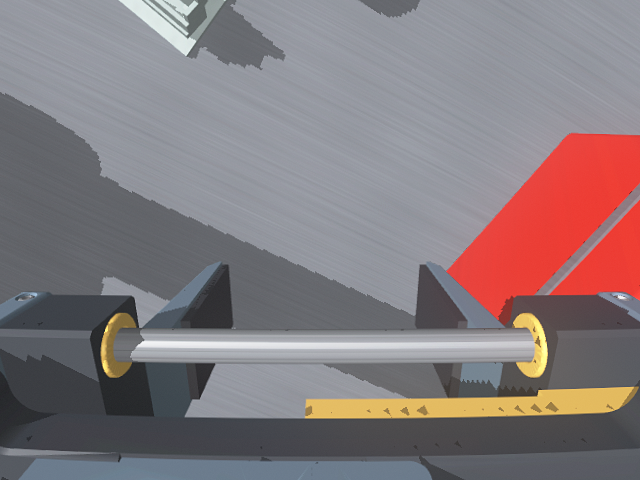

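Overview: the fixture is mid-table (top view, about 255–478 × 175–290), the left rests at (170,215) and (198,285), the right rest at (468,310), and the torch at (452,208). I'll zoom in.

```bash
cat > h.py <<'E'
from rig import arm
import cv2,numpy as np
def ray(c,uv):
    K=np.array(c["intrinsics"]);k=c["k1"];T=np.array(c["cam_to_world"])
    d=np.linalg.inv(K)@[uv[0],uv[1],1.]; m=d[:2]; r=np.hypot(*m); s=r
    for _ in range(20): s=r/(1+k*s*s)
    m=m*(s/r if r>0 else 1)
    return T[:3,3],T[:3,:3]@[m[0],m[1],1]
def pix(c,uv,z):
    o,d=ray(c,uv); return o+d*(z-o[2])/d[2]
def proj(c,p):
    K=np.array(c["intrinsics"]);k=c["k1"];T=np.array(c["cam_to_world"])
    q=T[:3,:3].T@(np.asarray(p)-T[:3,3]); m=q[:2]/q[2]; m=m*(1+k*(m@m))
    return (K@[m[0],m[1],1])[:2]
def two(c1,u1,c2,u2):
    A=[];b=[]
    M=np.zeros((3,3));v=np.zeros(3);O=[]
    for c,u in((c1,u1),(c2,u2)):
        o,d=ray(c,u);d=d/np.linalg.norm(d);P=np.eye(3)-np.outer(d,d);M+=P;v+=P@o;O.append((o,P))
    x=np.linalg.solve(M,v); return x,[np.linalg.norm(P@(x-o)) for o,P in O]
def snap(n,f=None):
    c=arm.get_calibration(n); im=arm.snapshot(n)[:,:,::-1].copy()
    if f: cv2.imwrite(f"pics/{f}.png",im)
    return im,c
def crop(im,x0,y0,x1,y1,s,f):
    cv2.imwrite(f"pics/{f}.png",cv2.resize(im[y0:y1,x0:x1],None,fx=s,fy=s,interpolation=cv2.INTER_CUBIC))
def Rdown(deg):  # jaw (tool y) axis along world angle deg
    a=np.radians(deg); y=np.array([np.cos(a),np.sin(a),0]); z=np.array([0,0,-1.]); x=np.cross(y,z)
    return np.column_stack([x,y,z])
E
python3 - <<'E'
import cv2
from h import crop
t=cv2.imread("pics/top0.png");s=cv2.imread("pics/scene0.png")
crop(t,245,165,495,305,3.2,"z1"); crop(t,110,180,260,320,4,"z2"); crop(t,410,270,530,350,5,"z3"); crop(s,180,100,380,360,2.3,"z4");crop(s,280,100,340,190,6,"z5")
E
```

```text
(no output)
```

View pics/z1.png

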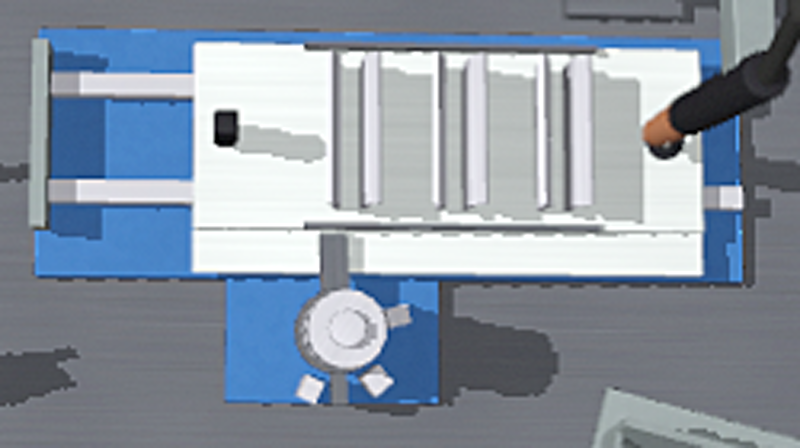

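View pics/z2.png

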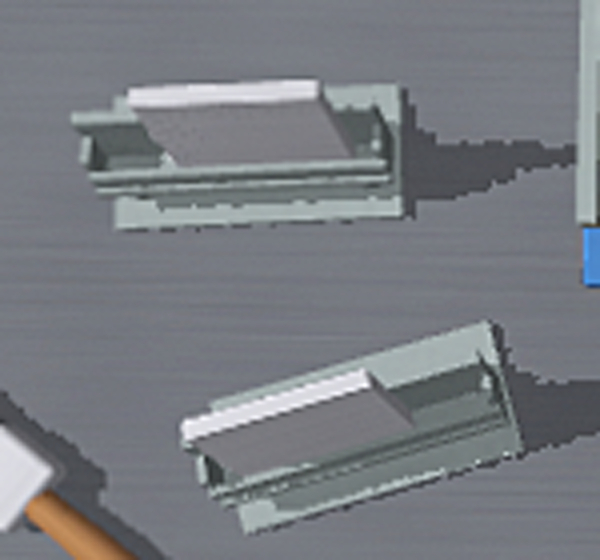

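View pics/z3.png

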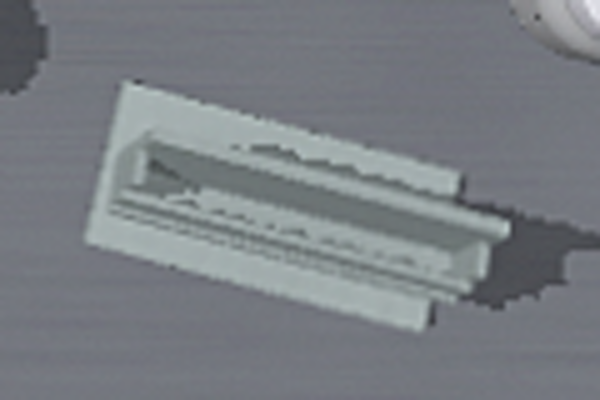

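View pics/z4.png

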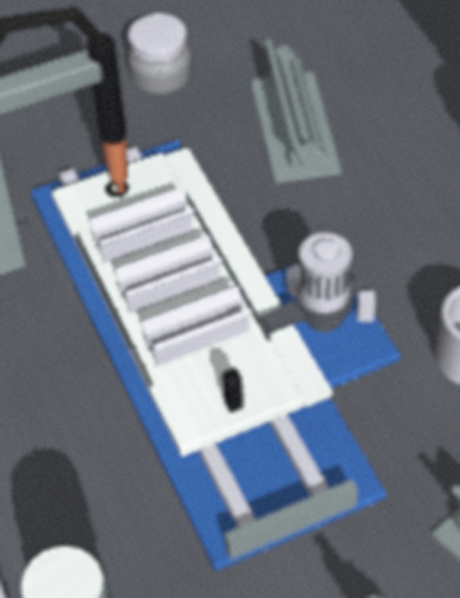

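View pics/z5.png

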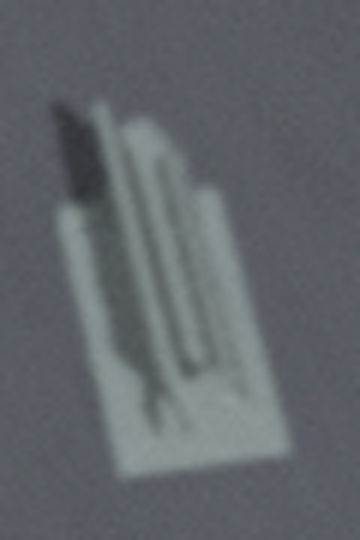

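The right rest is empty, so plate1 is absent. Plates 2 and 3 are on the left rests. The handle is at z1 (226,125), the collar at (348,328), and the collar foot is across the flange. Next I'll compute positions.

```bash
python3 - <<'E'
from h import *
c=arm.get_calibration("top")
f=lambda x,y:(245+(x+.5)/3.2-.5,165+(y+.5)/3.2-.5)
for n,p,z in [("bTL",(40,28),.012),("bBL",(35,277),.012),("bTR",(741,38),.012),("bBR",(743,284),.012),("deckTL",(193,42),.04),("deckBL",(191,272),.04),("deckTR",(700,50),.04),("deckBR",(703,275),.04),("handle",(228,118),.09),("collartop",(348,327),.116),("collar107",(342,330),.107),("dot?",(663,150),.04),("tip",(651,146),.054)]:
    print(n,np.round(pix(c,f(*p),z),4))
g=lambda x,y:(110+(x+.5)/4-.5,180+(y+.5)/4-.5)
for n,p in [("p3 L",(130,95)),("p3 R",(320,86)),("p2 L",(184,430)),("p2 R",(368,377))]:
    print(n,np.round(pix(c,g(*p),.08),4))
E
```

```text
bTL [0.6842 0.1243 0.012 ]
bBL [0.5191 0.1227 0.012 ]
bTR [ 0.6894 -0.3477  0.012 ]
bBR [ 0.5225 -0.3462  0.012 ]
deckTL [0.6706 0.0225 0.04  ]
deckBL [0.5223 0.0208 0.04  ]
deckTR [ 0.6738 -0.3091  0.04  ]
deckBR [ 0.526  -0.3091  0.04  ]
handle [ 6.127e-01 -4.000e-04  9.000e-02]
collartop [ 0.4869 -0.0718  0.116 ]
collar107 [ 0.4854 -0.0692  0.107 ]
dot? [ 0.607  -0.2836  0.04  ]
tip [ 0.6071 -0.2712  0.054 ]
p3 L [0.6041 0.3371 0.08  ]
p3 R [0.6102 0.2451 0.08  ]
p2 L [0.4428 0.3031 0.08  ]
p2 R [0.4697 0.2162 0.08  ]
```

```bash
python3 - <<'E'
from h import *
R=Rdown(-115)
print(arm.solve_ik([.487,-.07,.26],R), arm.solve_ik([.487,-.07,.09],Rdown(-55)))
arm.move_to([.44,-.09,.30],R)
im,c=snap("wrist","w1"); print(proj(c,[.487,-.07,.116]),arm.current_t())
E
```

```text
[-1.51372338e+01  1.48000141e+01  9.14810236e+01 -2.54444375e-14
  7.37189623e+01  9.98627662e+01] [-1.51372338e+01  2.77054670e+01  1.03604246e+02 -2.54444375e-14
  4.86902869e+01  3.98627662e+01]
[282.93950023 179.70769177] 2.05
```

View pics/w1.png

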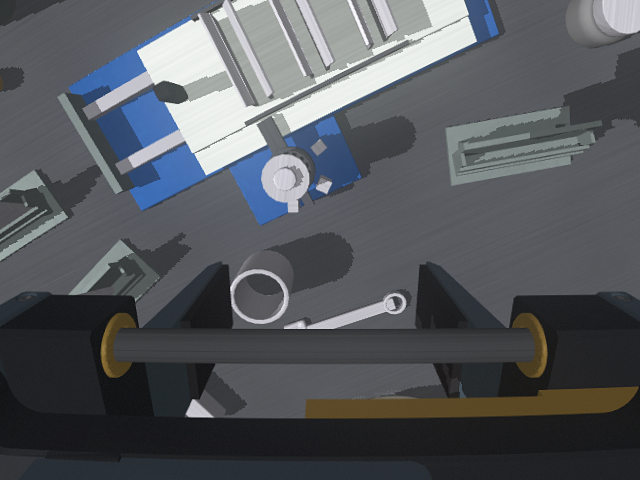

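The collar spindle top appears at about (286,179), against a prediction of (283,180). The handle is at (172,92). I'll refine with a zoom.

```bash
python3 - <<'E'
from h import *
im=cv2.imread("pics/w1.png"); crop(im,220,100,380,220,5,"z6"); crop(im,120,40,240,130,6,"z7")
E
```

```text
(no output)
```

View pics/z6.png

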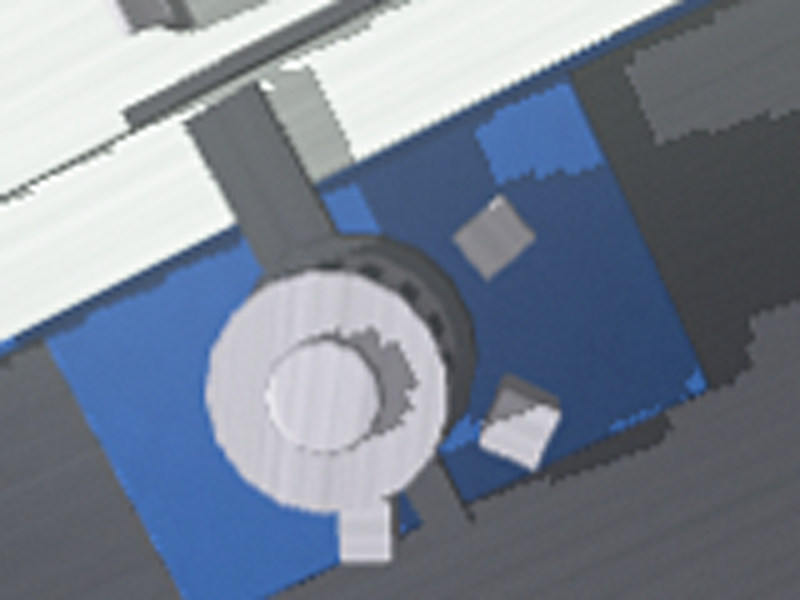

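View pics/z7.png

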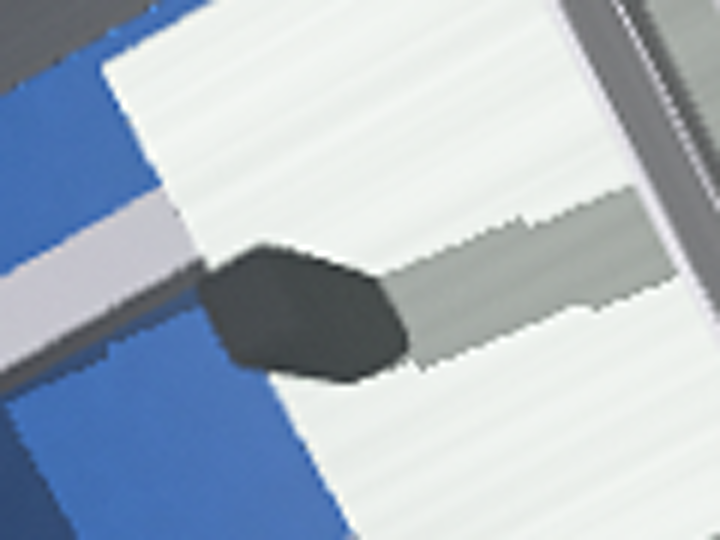

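```bash
cat > m.py <<'E'
from h import *
E
python3 - <<'E'
from h import *
c=arm.get_calibration("wrist")
f=lambda x,y:(220+(x+.5)/5-.5,100+(y+.5)/5-.5)
print(pix(c,f(325,391),.110),pix(c,f(322,394),.116))
print("edge pts",pix(c,f(205,391),.110),pix(c,f(446,391),.110))
g=lambda x,y:(120+(x+.5)/6-.5,40+(y+.5)/6-.5)
print(pix(c,g(249,306),.09),pix(c,g(364,331),.04),"deckcorner",pix(c,g(103,65),.04))
for p in [(235,210),(288,128),(447,78)]:pass
print("foot tip", pix(c,f(215,105),.047), pix(c,f(262,80),.047))
E
```

```text
[ 0.48748297 -0.07139448  0.11      ] [ 0.48764304 -0.07151689  0.116     ]
edge pts [ 0.49717971 -0.05083136  0.11      ] [ 0.47774744 -0.09209708  0.11      ]
[0.61094207 0.00091646 0.09      ] [0.61093864 0.00066508 0.04      ] deckcorner [0.67040906 0.0201564  0.04      ]
foot tip [ 0.54786662 -0.06826725  0.047     ] [ 0.54813295 -0.07971686  0.047     ]
```

```bash
python3 - <<'E'
from h import *
cx,cy=.4875,-.0714
R=Rdown(-121)
arm.move_to([cx,cy,.18],R)
arm.move_l([cx,cy,.066],feed=.12)
print(arm.current_force(),arm.current_width())
arm.grip(.03); print(arm.current_width(),arm.current_force(),arm.current_ee_pos())
arm.move_l([cx,cy,.066+.016],feed=.05); print("up",arm.current_force(),arm.current_ee_pos(),arm.current_width())
im,c=snap("wrist","w2")
E
```

```text
[0.26597108 0.10096299 0.73281277] 0.09105038298654365
0.044462146601840974 [-3.61473967 -5.99792355  4.16903151] [ 0.4870173 -0.071893   0.0660378]
up [  0.24246384  -7.4156966  -13.08101777] [ 0.4870415  -0.07189419  0.08162826] 0.04473276102230532
```

View pics/w2.png

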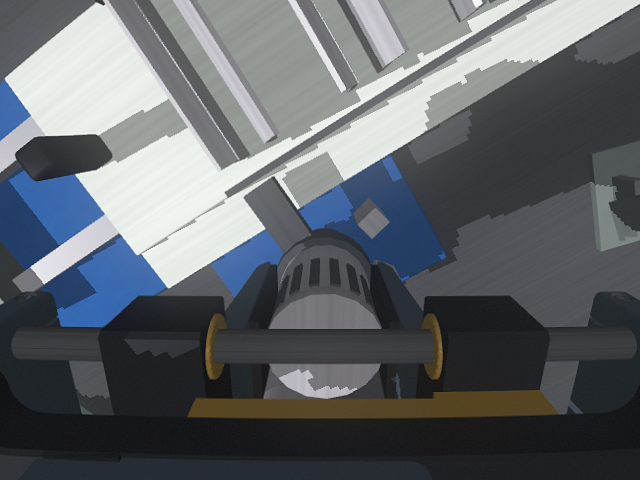

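The collar is gripped and lifted, with 13 N of spring force. Now I'll turn it.

```bash
python3 - <<'E'
from h import *
p=[.4872,-.0717,.0815]
for a in np.arange(-121+11,-121+67,11):
    arm.move_l(p,Rdown(a),feed=.05)
    print(a,np.round(arm.current_force(),1),np.round(arm.current_torque(),2),arm.current_width())
arm.grip(.065); arm.sleep(.4)
print(np.round(arm.current_force(),1))
arm.move_l([p[0],p[1],.2],feed=.15)
arm.move_to([.44,-.09,.30],Rdown(-90))
im,c=snap("wrist","w3"); crop(im,200,60,460,260,3,"z8");print(arm.current_t())
E
```

```text
-110 [  3.6  -1.9 -12.1] [-0.2  -0.45  0.29] 0.044653856678440886
-99 [  3.4   2.1 -11.9] [ 0.59 -0.63  0.24] 0.045060723565496924
-88 [  4.1   5.9 -12.4] [ 1.16 -0.7   0.3 ] 0.0446613004008365
-77 [  3.7   8.  -12. ] [ 1.71 -0.69  0.2 ] 0.04440936374206782
-66 [  4.2  11.1 -11.6] [ 2.17 -0.7   0.23] 0.0446296818409473
-55 [  4.   13.6 -12.2] [ 2.46 -0.7   0.25] 0.0446991551948023
[ 0.9  0.5 -0.8]
9.5833
```

View pics/w3.png

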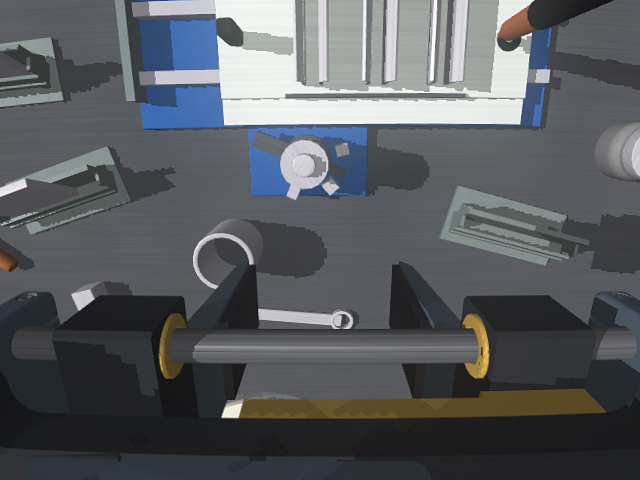

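```bash
python3 - <<'E'
from h import *
im=cv2.imread("pics/w3.png");crop(im,235,110,385,210,5,"z9")
E
```

```text
(no output)
```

View pics/z9.png

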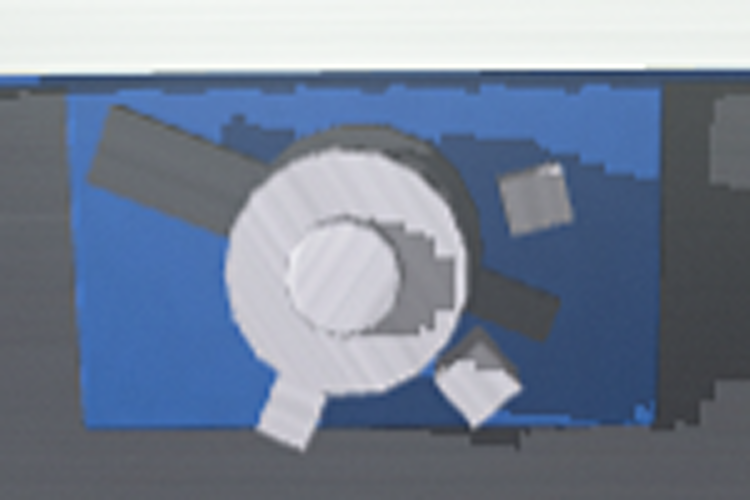

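The tooth (z9, about 530,300) sits between the right posts, and the foot is at about 68°, so the turn is roughly 1.18 rad and the collar is open. Next is the handle. It can be drawn back by gripping the 16 mm post.

```bash
python3 - <<'E'
from h import *
c=arm.get_calibration("wrist")
f=lambda x,y:(235+(x+.5)/5-.5,110+(y+.5)/5-.5)
a,b=pix(c,f(226,270),.107),pix(c,f(467,270),.107);print(a,b,np.linalg.norm(a-b))
hx,hy=.611,.0008
R=Rdown(-90)   # jaw along y (along track)
arm.grip(.06)
arm.move_to([hx,hy,.16],R)
arm.move_l([hx,hy,.056],feed=.12)   # TCP 16 mm over deck
arm.grip(0.0); print(arm.current_width(),arm.current_force(),arm.current_ee_pos())
yaw=np.radians(.5); d=np.array([-np.sin(yaw),np.cos(yaw),0])
p=np.array(arm.current_ee_pos())
for s in np.arange(.01,.15,.01):
    arm.move_l(p+d*s,feed=.08); F=arm.current_force(); print(round(s,3),np.round(F,1))
    if F@d<-18: break
print(arm.current_ee_pos(),arm.current_t())
E
```

```text
[ 0.48740594 -0.04844953  0.107     ] [ 0.48738742 -0.09379174  0.107     ] 0.045342211475311506
0.0157828077854607 [-0.16994127  0.89202518  1.55166561] [0.61103121 0.00090551 0.05602944]
0.01 [0.5 3.5 0.8]
0.02 [-0.3  3.3  0.9]
0.03 [0.2 4.6 1.4]
0.04 [-0.3  3.2  1. ]
0.05 [-0.8  3.2  0.9]
0.06 [-0.6  3.7  1.4]
0.07 [-1.3  3.4  1.5]
0.08 [-2.2  3.7  1.2]
0.09 [-1.9  4.5  1.7]
0.1 [ -1.8 -50.7   2.5]
[0.61009744 0.09514397 0.05588999] 15.35
```

The carriage reached its stop: 50 N at y=0.095, after 94 mm of travel. I'll release it and look at the slots and plate 2.

```bash
python3 - <<'E'
from h import *
p=np.array([.6101,.0935,.056])
arm.move_l(p,feed=.05); print(arm.current_force(),arm.current_ee_pos())
arm.grip(.05); arm.move_l(p+[0,0,.1],feed=.2)
arm.move_to([.55,-.04,.30],Rdown(-90))
im,c=snap("wrist","w4")
P=np.array([.458,.26,0]); j=Rdown(17)
for i,s in enumerate((-.05,.05)):
    arm.move_to(P+[0,0,.28]+s*j[:,1]-j[:,0]*.02,j)
    im,c=snap("wrist",f"p2_{i}"); np.save(f"p2_{i}.npy",c); crop(im,200,80,440,280,3.3,f"p2z_{i}")
print(arm.current_t())
E
```

```text
[-0.93836963 -3.60475367 -0.03520122] [0.61015361 0.09291589 0.05595002]
19.6917
```

View pics/w4.png

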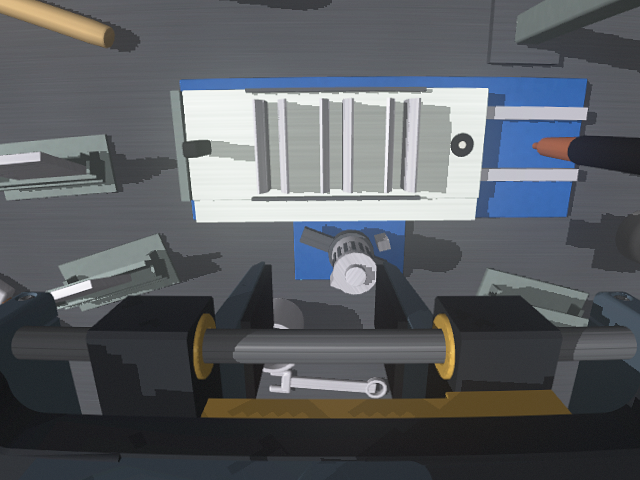

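View pics/p2_0.png

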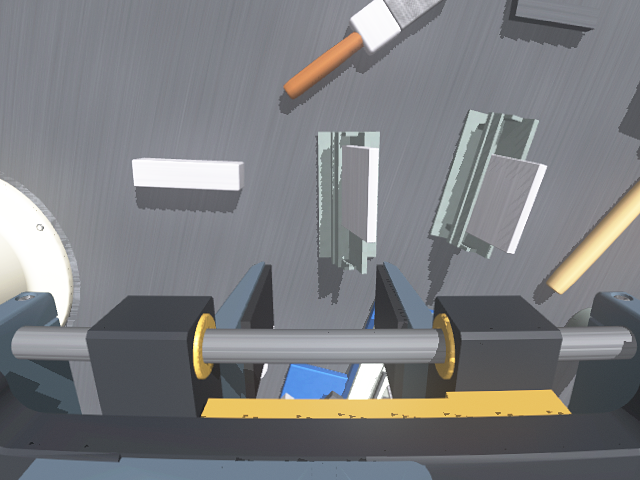

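View pics/p2_1.png

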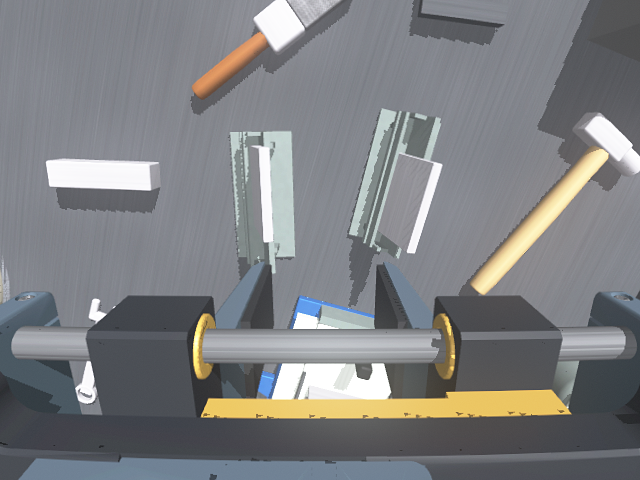

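Both views show both plates' white top edges: plate2 at about (373,195) then (261,195), plate3 at about (530,208) then (425,206). In w4 the dot is at (462,145) and the torch tip at about (535,147). I'll triangulate.

```bash
cat >> h.py <<'E'
def strips(im,boxes,thr=215):
    """ends + centre of the white top strip inside each box"""
    out=[]
    for (x0,y0,x1,y1) in boxes:
        s=im[y0:y1,x0:x1]; m=(s.min(2)>thr).astype(np.uint8)
        n,l,st,_=cv2.connectedComponentsWithStats(m); k=1+np.argmax(st[1:,4])
        cn=max(cv2.findContours((l==k).astype(np.uint8),cv2.RETR_EXTERNAL,cv2.CHAIN_APPROX_NONE)[0],key=len)
        r=cv2.minAreaRect(cn.astype(np.float32)); b=cv2.boxPoints(r)+[x0,y0]
        b=b[np.argsort(b[:,1])]; out.append((b[:2].mean(0),b[2:].mean(0),sorted(r[1])))
    return out
E
python3 - <<'E'
from h import *
I=[cv2.imread(f"pics/p2_{i}.png") for i in(0,1)];C=[np.load(f"p2_{i}.npy",allow_pickle=True).item() for i in (0,1)]
A=strips(I[0],[(340,135,390,255),(500,150,560,260)]);B=strips(I[1],[(240,135,285,255),(395,145,450,260)])
for a,b in zip(A,B):
    print(a[2],b[2])
    P=[two(C[0],a[k],C[1],b[k]) for k in (0,1)]
    p,q=P[0][0],P[1][0]; print(np.round(p,4),np.round(q,4),np.round(P[0][1],4),"len",np.linalg.norm(p-q),"mid",np.round((p+q)/2,4),"ang",np.degrees(np.arctan2(*(p-q)[1::-1])))
c=None
E
```

```text
[18.84676170349121, 95.50581359863281] [15.690191268920898, 96.4968490600586]
[0.4392 0.2984 0.0874] [0.4729 0.2167 0.1036] [0.0002 0.0002] len 0.08987357962985558 mid [0.4561 0.2576 0.0955] ang 112.40747953533152
[7.490633964538574, 94.45220947265625] [10.02731990814209, 94.36669158935547]
[0.5987 0.3309 0.0994] [0.6081 0.2411 0.0934] [0.0004 0.0004] len 0.0905663784521107 mid [0.6034 0.286  0.0964] ang 95.9929107974172
```

```bash
python3 - <<'E'
from h import *
a=cv2.imread("pics/p2_0.png")[130:260,310:400];b=cv2.imread("pics/p2_1.png")[130:260,220:310]
cv2.imwrite("pics/pz.png",cv2.resize(np.hstack([a,b]),None,fx=4.4,fy=4.4,interpolation=cv2.INTER_CUBIC))
E
```

```text
(no output)
```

View pics/pz.png

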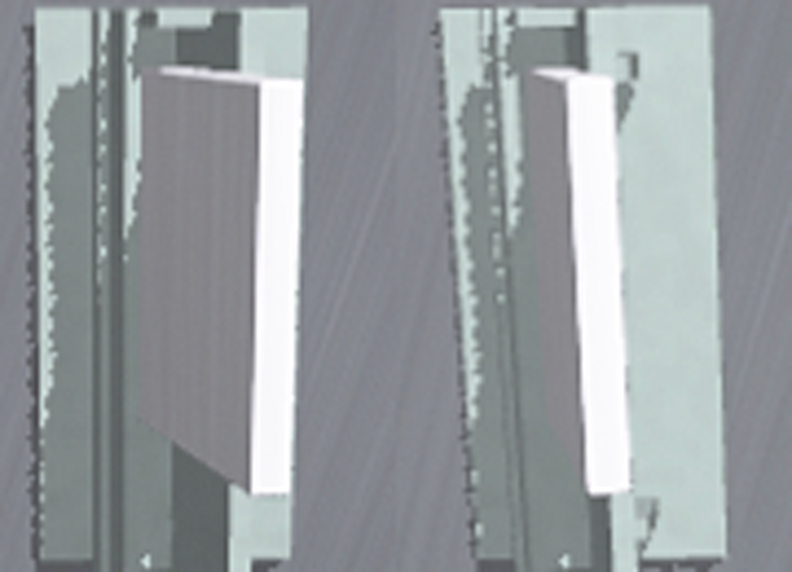

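```bash
python3 - <<'E'
from h import *
C=[np.load(f"p2_{i}.npy",allow_pickle=True).item() for i in (0,1)]
f=lambda u:(310+(u[0]+.5)/4.4-.5,130+(u[1]+.5)/4.4-.5)
g=lambda u:(220+(u[0]-396+.5)/4.4-.5,130+(u[1]+.5)/4.4-.5)
P=[two(C[0],f(a),C[1],g(b))[0] for a,b in zip([(262,82),(303,80),(291,493),(250,493)],[(567,80),(612,78),(629,490),(588,493)])]
P=np.array(P);print(np.round(P,4)); 
p,q=(P[0]+P[1])/2,(P[2]+P[3])/2;print((p+q)/2,np.linalg.norm(p-q),np.degrees(np.arctan2(*(p-q)[1::-1])),np.linalg.norm(P[0]-P[1]),np.linalg.norm(P[2]-P[3]))
n=(P[1]+P[2]-P[0]-P[3])/2; print(n/np.linalg.norm(n))
c=C[0]
# slots/dot/tip from w4
import types
E
```

```text
[[0.4393 0.2965 0.0983]
 [0.4477 0.2994 0.0953]
 [0.4739 0.2145 0.0969]
 [0.4653 0.2116 0.097 ]]
[0.4565829  0.25550976 0.09686376] 0.08880112828123365 107.08475101773597 0.009360581340356703 0.009064047860432915
[ 0.93382479  0.31504449 -0.16946453]
```

```bash
python3 - <<'E'
from h import *
c=arm.get_calibration("wrist"); T=np.eye(4);T[:3,:3]=arm.current_tool_rot();T[:3,3]=arm.current_ee_pos()
X=np.linalg.inv(T)@c["cam_to_world"]; np.save("X.npy",X)
T[:3,:3]=Rdown(-90);T[:3,3]=[.55,-.04,.30]
c["cam_to_world"]=T@X; np.save("w4.npy",c)
crop(cv2.imread("pics/w4.png"),170,70,590,230,1.9,"z10");crop(cv2.imread("pics/w4.png"),240,80,440,210,4,"z11");crop(cv2.imread("pics/w4.png"),430,110,590,190,5,"z12")
E
```

```text
(no output)
```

View pics/z11.png

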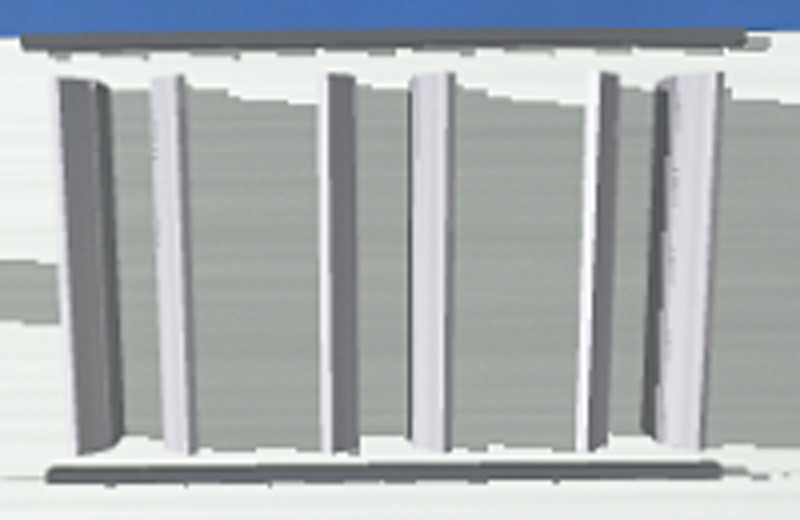

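View pics/z12.png

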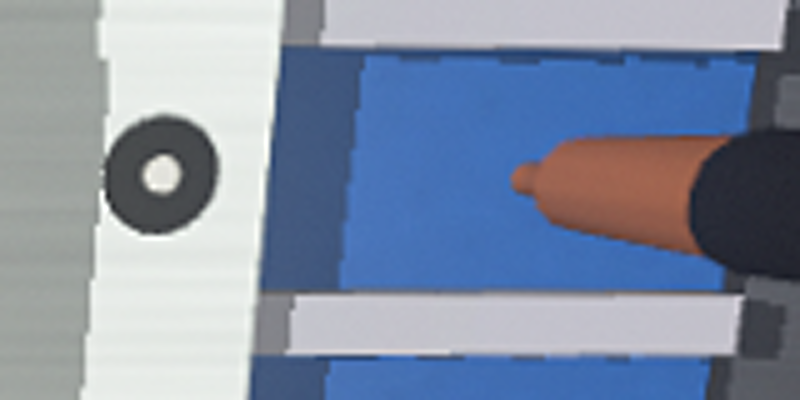

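```bash
python3 - <<'E'
from h import *
c=np.load("w4.npy",allow_pickle=True).item()
f=lambda u,v:(240+(u+.5)/4-.5,80+(v+.5)/4-.5)
g=lambda u,v:(430+(u+.5)/5-.5,110+(v+.5)/5-.5)
for n,l,r in(("c",66,187),("b",322,449),("a",585,713)):
    a,b=pix(c,f(l,265),.077),pix(c,f(r,265),.077);print(n,(a+b)/2,np.linalg.norm(a-b))
print("dot",pix(c,g(162,175),.04),"tip",pix(c,g(517,180),.054))
# track yaw from far/near deck edge & lips
print(pix(c,f(22,40),.045),pix(c,f(745,38),.045),pix(c,f(48,475),.045),pix(c,f(720,470),.045))
E
```

```text
c [0.61098362 0.01163789 0.077     ] 0.03062792669876429
b [ 0.61077938 -0.05380069  0.077     ] 0.03206581296152547
a [ 0.61086179 -0.12050837  0.077     ] 0.03252903556389212
dot [ 0.61098814 -0.19512088  0.04      ] tip [ 0.61129742 -0.26869278  0.054     ]
[0.66804709 0.04152083 0.045     ] [ 0.66846548 -0.14961747  0.045     ] [0.55157255 0.04039426 0.045     ] [ 0.55271737 -0.15012028  0.045     ]
```

Plate2's top centre is (0.4566,0.2555,0.097) with its normal at 17°. Plate3's is (0.6034,0.286,0.096) at 6°. The dot-to-tip distance is about 73.6 mm. I'll pick plate2.

```bash
cat >> h.py <<'E'
def leanpose(top,ang,depth=.031,lean=.3,flip=False):
    a=np.radians(ang); b=np.array([np.cos(a),np.sin(a),0]); up=np.array([0,0,1.])
    zp=np.cos(lean)*up+np.sin(lean)*b; n=np.cos(lean)*b-np.sin(lean)*up
    y=-n if flip else n; z=-zp
    return np.array(top)-depth*zp, np.column_stack([np.cross(y,z),y,z]), zp
E
python3 - <<'E'
from h import *
p,R,zp=leanpose([.4566,.2555,.0965],17.1)
print(arm.solve_ik(p,R),arm.solve_ik([.611,-.052,.25],Rdown(-89.6)))
arm.grip(.05)
arm.move_to(p+.10*zp,R)
arm.move_l(p+.03*zp,feed=.15); im,c=snap("wrist","g2a")
arm.move_l(p,feed=.06); print(np.round(arm.current_force(),1))
arm.grip(0); print(arm.current_width(),np.round(arm.current_force(),1),arm.current_ee_pos()-p)
im,c=snap("wrist","g2")
E
```

```text
[21.82546405 38.40770424 87.38776644  1.47240689 71.34399858  4.04420653] [-1.04421056e+01  2.55366027e+01  7.60066395e+01 -2.54444375e-14
  7.84567578e+01  7.91578944e+01]
[-0.   0.6  0.2]
0.009706775844773063 [-5.7 -1.8  8.5] [-0.00112981 -0.00034286  0.00036866]
```

View pics/g2.png

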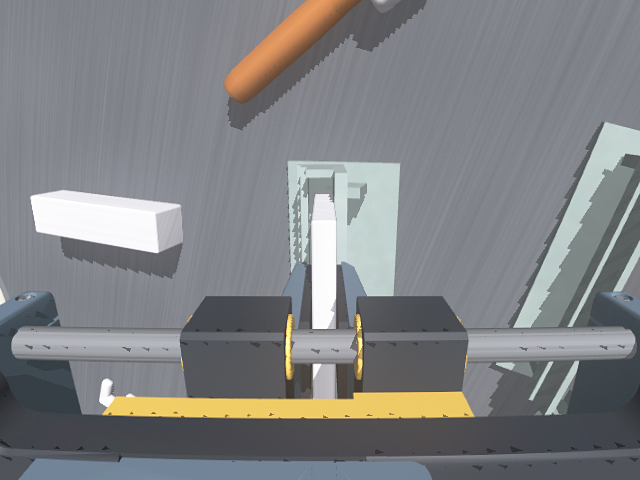

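Plate2 is gripped across its 9.7 mm thickness. I'll check centring along the plate, then lift and carry it to slot_b.

```bash
cat >> h.py <<'E'
def toolpt(uv,zt):
    X=np.load("X.npy"); c=arm.get_calibration("wrist"); c["cam_to_world"]=X; return pix(c,uv,zt)
E
python3 - <<'E'
from h import *
p,R,zp=leanpose([.4566,.2555,.0965],17.1)
print("end",toolpt((324,194),-.031),toolpt((324,220),-.031))
arm.move_l(p+.04*zp,feed=.08); print(np.round(arm.current_force(),1),arm.current_width())
arm.move_l(p+.04*zp+[0,0,.12],feed=.2)
arm.move_to([.611,-.0524,.22],Rdown(-89.6))
print(arm.current_width(),np.round(arm.current_force(),1),arm.current_t())
im,c=snap("wrist","c2")
print("end",toolpt((324,194),-.031))
E
```

```text
end [ 0.05459059  0.00128099 -0.031     ] [ 0.04471648  0.00126611 -0.031     ]
[-0.1  0.5 -6. ] 0.010042437513385032
0.009864503625977586 [ 0.2  0.2 -6.3] 25.2167
end [ 0.05459059  0.00128099 -0.031     ]
```

View pics/c2.png

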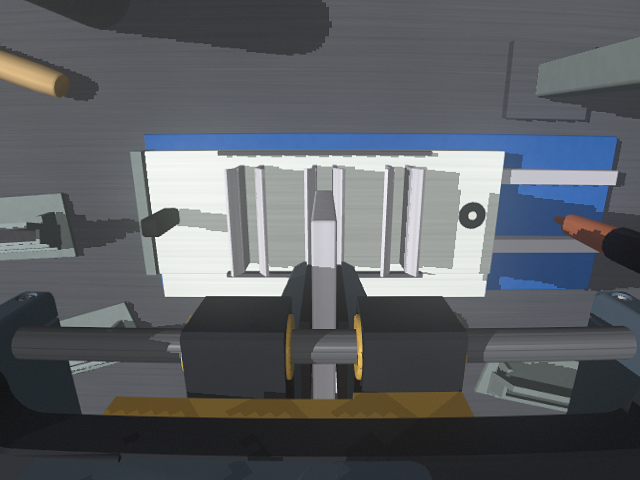

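```bash
python3 - <<'E'
from h import *
x,y=.611,-.0524
arm.move_l([x,y,.135],feed=.15)
for z in np.arange(.130,.081,-.004):
    arm.move_l([x,y,z],feed=.06); F=arm.current_force(); print(round(z,3),np.round(F,1),np.round(arm.current_ee_pos(),4))
    if F[2]>6 or abs(F[1])>20: break
E
```

```text
0.13 [ 0.7  0.1 -5.9] [ 0.6111 -0.0524  0.1303]
0.126 [ 0.2 -0.7 -6. ] [ 0.6108 -0.0524  0.1258]
0.122 [ 0.7 -0.4 -4.7] [ 0.6108 -0.0524  0.1217]
0.118 [-0.4 -0.6 -5.2] [ 0.6108 -0.0524  0.1177]
0.114 [-0.6  0.3 -5.8] [ 0.6108 -0.0524  0.1137]
0.11 [ 0.1  0.  -5.4] [ 0.6108 -0.0524  0.1097]
0.106 [-0.2 -0.7 -6.6] [ 0.6108 -0.0524  0.1057]
0.102 [-0.7  0.2 -5.5] [ 0.6108 -0.0524  0.1017]
0.098 [-0.2 -0.3 -6.2] [ 0.6108 -0.0524  0.0977]
0.094 [-0.2  0.1 -5.7] [ 0.6108 -0.0524  0.0937]
0.09 [ 0.1  0.1 -5.8] [ 0.6108 -0.0523  0.0897]
0.086 [ 0.5  0.2 -6.6] [ 0.6108 -0.0524  0.0857]
0.082 [-0.1  0.4  4.1] [ 0.6118 -0.0525  0.0826]
```

It seated cleanly at TCP z 0.083. I'll release it and re-measure plate3.

```bash
python3 - <<'E'
from h import *
arm.move_l([.611,-.0524,.0835],feed=.03)
arm.grip(.035); arm.move_l([.611,-.0524,.15],feed=.15)
arm.move_l([.611,-.0524,.25],feed=.25)
im,c=snap("wrist","d2")
P=np.array([.60,.286,0]); j=Rdown(6)
for i,s in enumerate((-.05,.05)):
    arm.move_to(P+[0,0,.28]+s*j[:,1]-j[:,0]*.02,j)
    im,c=snap("wrist",f"p3_{i}"); np.save(f"p3_{i}.npy",c)
a,b=[cv2.imread(f"pics/p3_{i}.png")[100:270,180:460] for i in(0,1)]
cv2.imwrite("pics/pz3.png",cv2.resize(np.vstack([a,b]),None,fx=1.7,fy=1.7))
print(arm.current_t())
E
```

```text
33.05
```

View pics/d2.png

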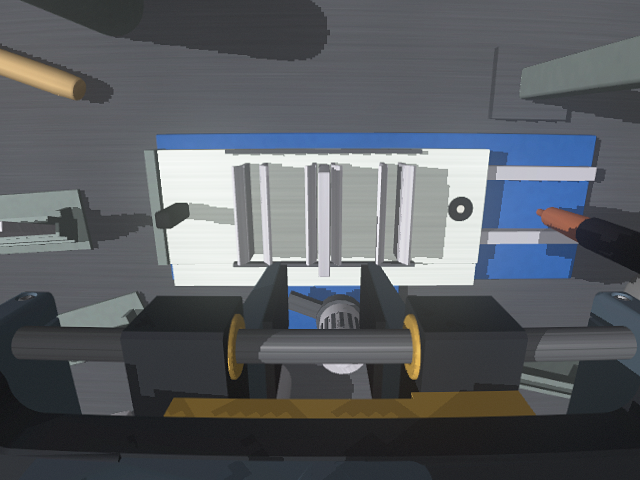

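View pics/pz3.png

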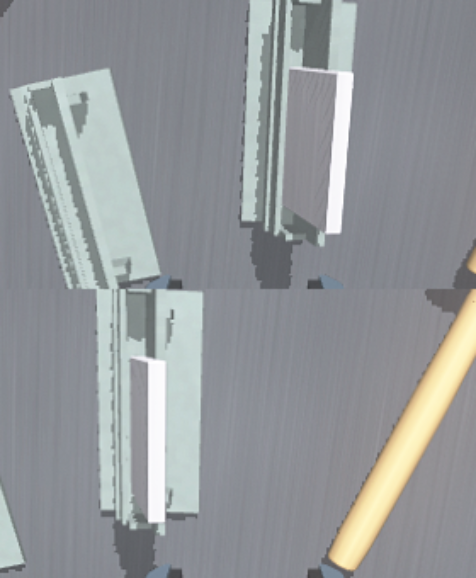

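Plate2 stands in slot_b (d2, 324, rows 165–275). Plate3 is still on its rest.

```bash
python3 - <<'E'
from h import *
C=[np.load(f"p3_{i}.npy",allow_pickle=True).item() for i in (0,1)]
f=lambda u:(180+(u[0]+.5)/1.7-.5,100+(u[1]+.5)/1.7-.5)
g=lambda u:f((u[0],u[1]-289))
P=np.array([two(C[0],f(a),C[1],g(b))[0] for a,b in zip([(337,72),(353,73),(340,234),(327,232)],[(148,359),(165,361),(164,522),(148,521)])]);print(np.round(P,4))
p,q=(P[0]+P[1])/2,(P[2]+P[3])/2;m=(p+q)/2;print(m,np.linalg.norm(p-q),np.degrees(np.arctan2(*(p-q)[1::-1])))
p,R,zp=leanpose([.6035,m[1],.0965],5.5)
print(arm.solve_ik(p,R))
arm.grip(.05)
arm.move_to(p+.10*zp,R)
arm.move_l(p+.03*zp,feed=.15)
arm.move_l(p,feed=.06); print(np.round(arm.current_force(),1))
arm.grip(0); print(arm.current_width(),np.round(arm.current_force(),1),arm.current_ee_pos()-p)
im,c=snap("wrist","g3")
E
```

```text
[[0.5959 0.3315 0.0971]
 [0.6047 0.3316 0.0954]
 [0.6103 0.2422 0.0956]
 [0.6018 0.2439 0.1012]]
[0.60318321 0.28731405 0.09731324] 0.08868844561327265 93.7018058204559
[18.49924537 47.95461826 63.8949108   3.82644179 84.93500223 12.09880108]
[ 0.4  0.1 -0.4]
0.0100253011596809 [-9.5 -0.9 10.5] [-0.00153194 -0.00018818  0.0005623 ]
```

View pics/g3.png

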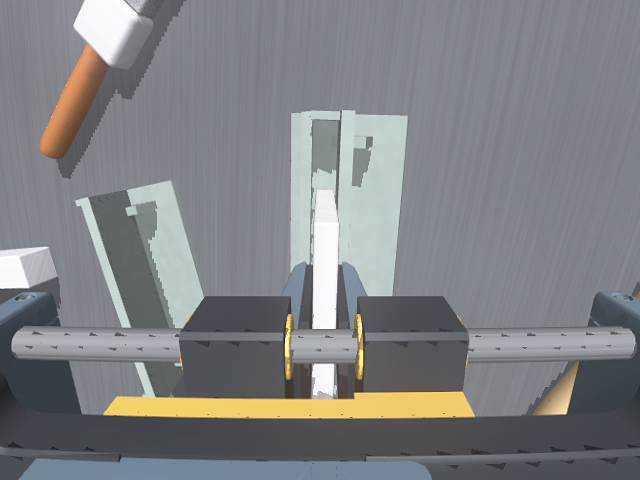

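```bash
python3 - <<'E'
from h import *
p,R,zp=leanpose([.6035,.2873,.0965],5.5)
arm.move_l(p+.04*zp,feed=.08); print(np.round(arm.current_force(),1),arm.current_width())
arm.move_l(p+.04*zp+[0,0,.12],feed=.2)
x,y=.611,.0136
arm.move_to([x,y,.22],Rdown(-89.6))
print(arm.current_width(),np.round(arm.current_force(),1),arm.current_t())
im,c=snap("wrist","c3")
arm.move_l([x,y,.135],feed=.15)
for z in np.arange(.130,.081,-.004):
    arm.move_l([x,y,z],feed=.06); F=arm.current_force(); print(round(z,3),np.round(F,1))
    if F[2]>6 or abs(F[1])>20: break
print(arm.current_ee_pos())
E
```

```text
[-0.5  0.5  4.7] 0.010096310092172153
0.010168547115514749 [ 0.6  0.2 -4.9] 38.6667
0.13 [ 0.1  0.7 -5.8]
0.126 [-0.5  0.5 -6. ]
0.122 [ 0.4  0.5 -5.3]
0.118 [-0.2 -0.5 -6.3]
0.114 [ 1.6 -2.5 -6. ]
0.11 [ 0.8 -2.4  8.1]
[0.61212903 0.0133957  0.11106155]
```

View pics/c3.png

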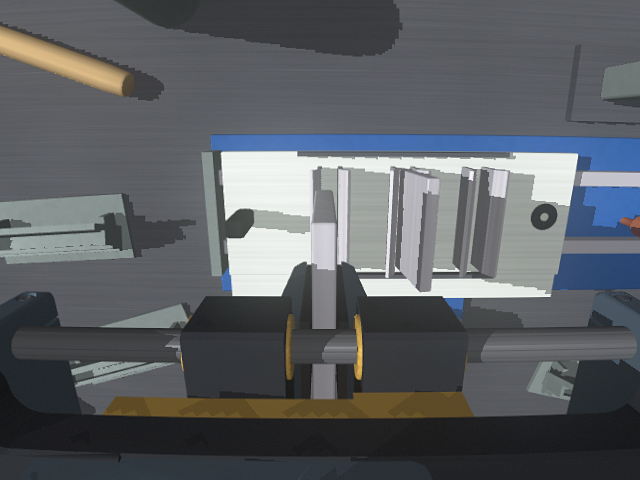

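It made contact early, at plate-bottom z of about 67 mm, so it is on a fin. I'll back up and look.

```bash
python3 - <<'E'
from h import *
arm.move_l([.611,.0136,.16],feed=.1)
im,c=snap("wrist","c3b"); crop(im,200,120,500,320,2.6,"c3z")
c0=cv2.imread("pics/c3.png");crop(c0,200,120,500,320,2.6,"c3y")
t,ct=snap("top","t3"); crop(t,245,165,495,305,3.2,"t3z")
print(np.round(arm.current_force(),1), toolpt((324,219),-.031))
E
```

```text
[-0.9 -0.5 -5.8] [ 0.0451031   0.00126669 -0.031     ]
```

View pics/c3z.png

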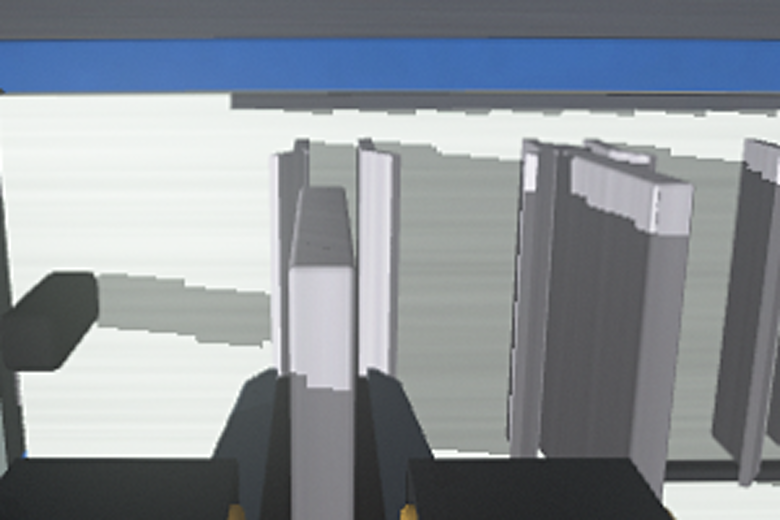

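View pics/c3y.png

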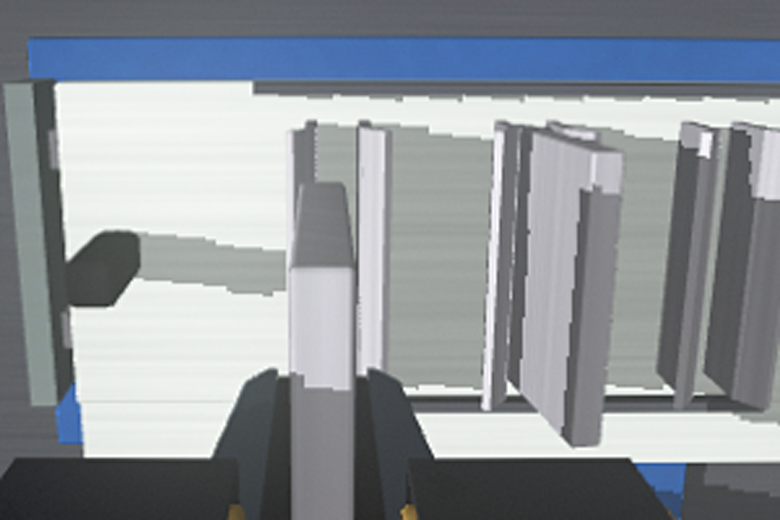

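View pics/t3z.png

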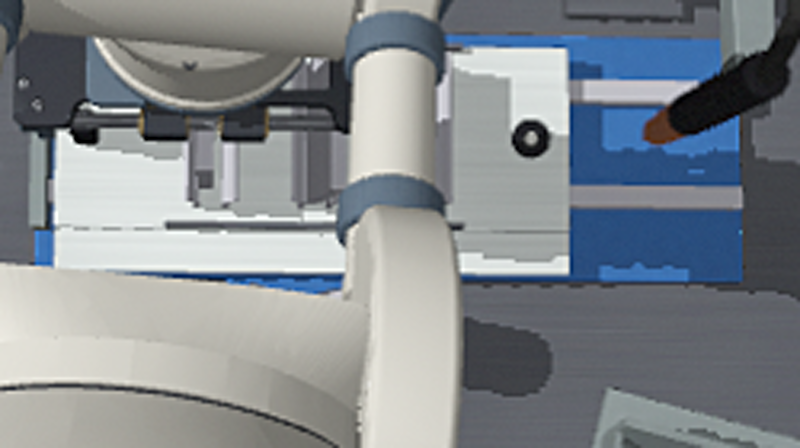

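Slot_c's centre is at about column 334 (c3z) against the plate's 322, so the plate is about 3 mm too far towards +y. I'll shift and retry.

```bash
python3 - <<'E'
from h import *
arm.move_l([.611,.0108,.16],feed=.05)
arm.move_l([.611,.0108,.118],feed=.1)
im,c=snap("wrist","c3c"); crop(im,200,120,500,320,2.6,"c3cz")
print(np.round(arm.current_force(),1))
E
```

```text
[-0.2 -0.3 -6. ]
```

View pics/c3cz.png

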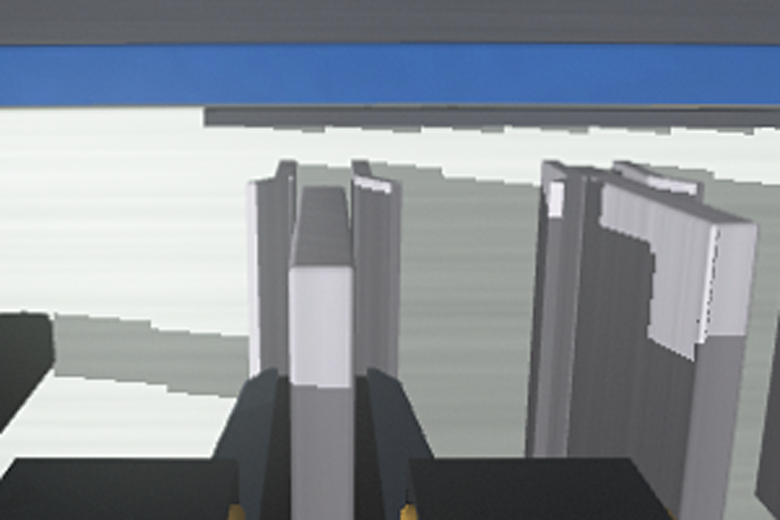

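The plate is now aligned: fins at 248–400 (mid 324), plate at about 323. I'll insert it.

```bash
python3 - <<'E'
from h import *
for z in np.arange(.114,.081,-.004):
    arm.move_l([.611,.0108,z],feed=.06); F=arm.current_force(); print(round(z,3),np.round(F,1),np.round(arm.current_ee_pos(),4))
    if F[2]>6 or abs(F[1])>20: break
E
```

```text
0.114 [-0.7  0.  -6. ] [0.611  0.0108 0.1141]
0.11 [ 0.7  0.7 -6.2] [0.6108 0.0108 0.1098]
0.106 [-0.5  0.3 -5.4] [0.6108 0.0108 0.1057]
0.102 [ 0.5  0.3 -5.4] [0.6108 0.0108 0.1017]
0.098 [ 0.3  0.5 -6. ] [0.6108 0.0108 0.0977]
0.094 [-0.5 -0.3 -6.5] [0.6108 0.0108 0.0937]
0.09 [-0.  -0.2 -5.9] [0.6108 0.0108 0.0897]
0.086 [ 0.9 -0.8 -5.4] [0.6108 0.0108 0.0857]
0.082 [0.7 0.3 2.2] [0.6116 0.0108 0.0825]
```

```bash
python3 - <<'E'
from h import *
arm.move_l([.611,.0108,.0835],feed=.03)
arm.grip(.035); arm.move_l([.611,.0108,.15],feed=.15)
arm.move_l([.55,-.05,.32],feed=.25); arm.sleep(.3)
im,c=snap("wrist","e1");np.save("e1.npy",c);crop(im,130,80,590,300,1.7,"e1z");crop(im,420,110,600,210,4.4,"e1y");crop(im,150,110,250,200,6,"e1h")
t,_=snap("scene","e1s");crop(t,180,100,380,360,2.3,"e1sz")
print(arm.current_t(),arm.current_ee_pos())
E
```

```text
47.525 [ 0.55001629 -0.04985933  0.31960243]
```

View pics/e1z.png

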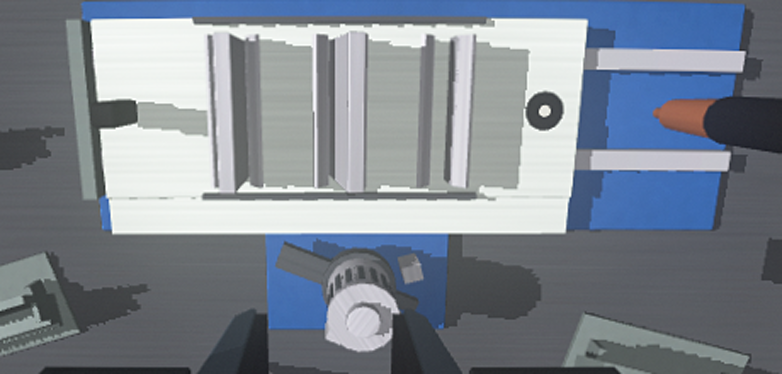

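View pics/e1sz.png

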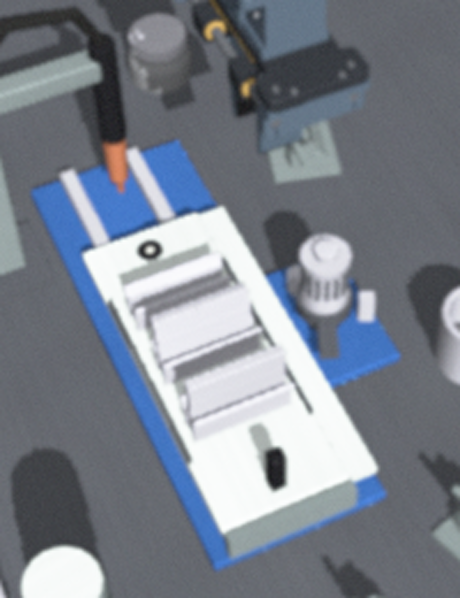

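View pics/e1y.png

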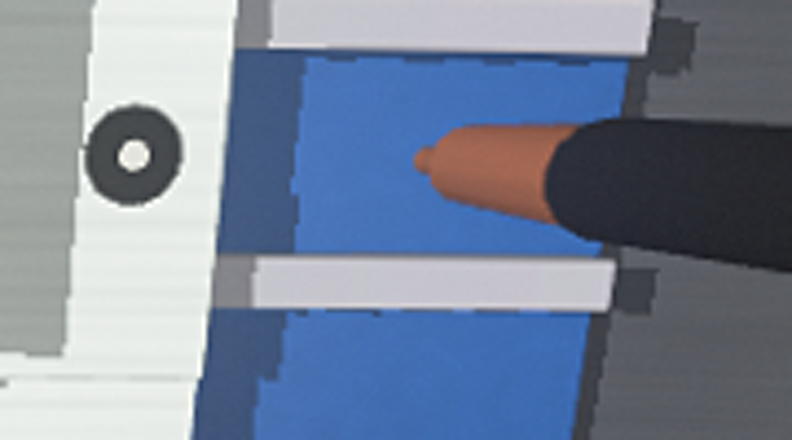

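View pics/e1h.png

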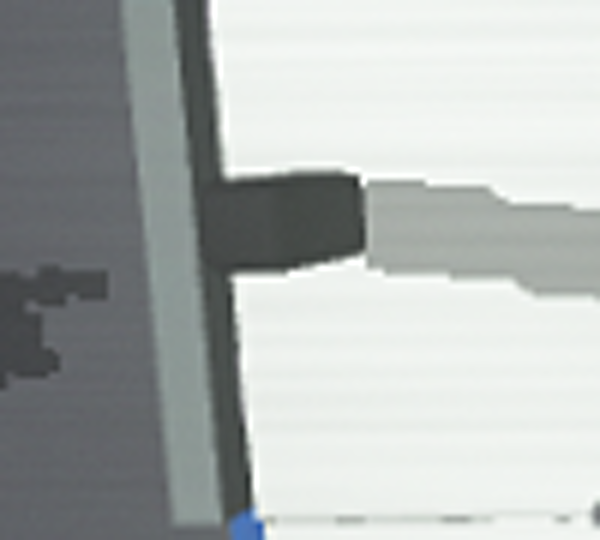

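Both plates are upright in slots b and c, the dot is at (134,155) and the tip at about (424,160) in e1y. Next I'll slide the carriage.

```bash
python3 - <<'E'
from h import *
c=np.load("e1.npy",allow_pickle=True).item()
g=lambda u,v:(420+(u+.5)/4.4-.5,110+(v+.5)/4.4-.5)
dot,tip=pix(c,g(134,155),.04),pix(c,g(424,160),.054);D=tip-dot;print(dot,tip,D)
R=Rdown(-90)
arm.grip(.034)
arm.move_to([.611,.091,.16],R)
arm.move_l([.611,.091,.10],feed=.12)
im,cc=snap("wrist","h1")
arm.move_l([.611,.091,.060],feed=.06);print(np.round(arm.current_force(),1))
arm.grip(0); print(arm.current_width(),np.round(arm.current_force(),1),arm.current_ee_pos(),arm.current_t())
E
```

```text
[ 0.61264369 -0.19588304  0.04      ] [ 0.61319619 -0.26715567  0.054     ] [ 0.0005525  -0.07127263  0.014     ]
[ 1.2 -0.4  0.2]
0.01570449867854053 [ 0.1 -3.6  4.5] [0.61121534 0.09081357 0.06034848] 50.5667
```

View pics/h1.png

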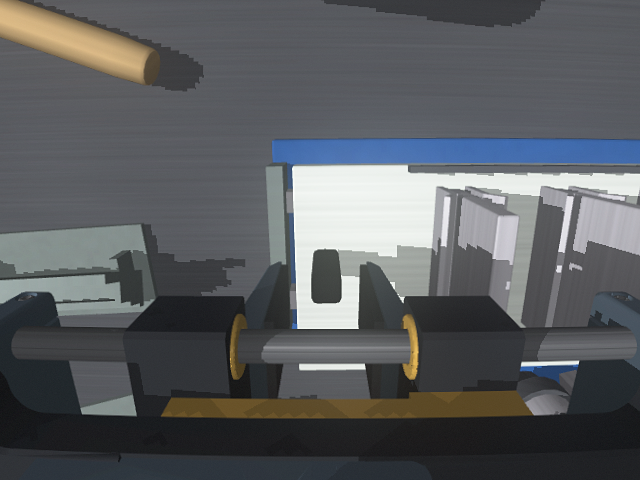

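```bash
python3 - <<'E'
from h import *
p=np.array(arm.current_ee_pos())
arm.move_l(p+[.0004,-.071,0],feed=.04); print(np.round(arm.current_force(),1),arm.current_ee_pos())
for n in("top","scene"):
    im,c=snap(n,n+"5")
crop(cv2.imread("pics/top5.png"),420,180,500,240,8,"t5z");crop(cv2.imread("pics/scene5.png"),190,150,280,220,8,"s5z")
E
```

```text
[ 3.9  1.4 -2.3] [0.61181577 0.01972989 0.06035371]
```

View pics/t5z.png

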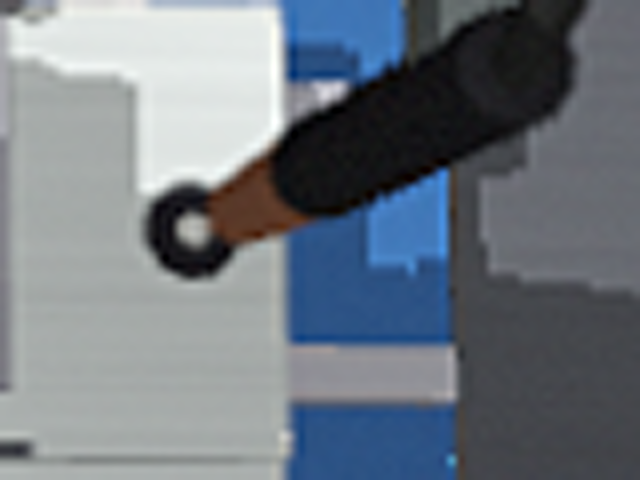

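View pics/s5z.png

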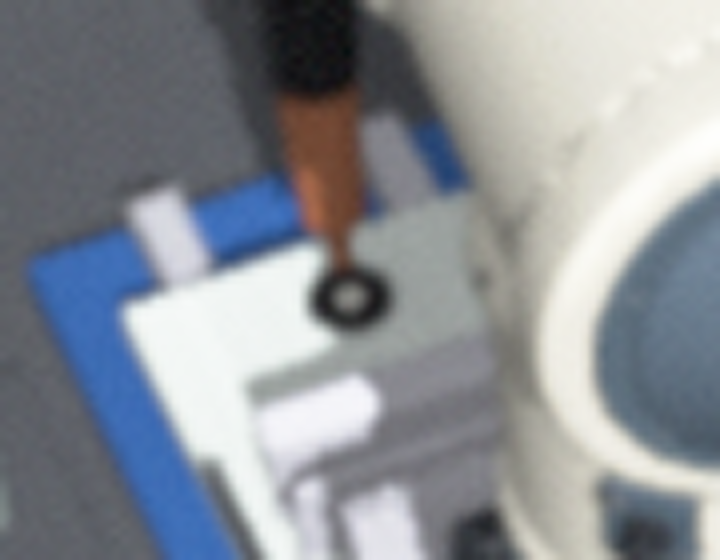

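```bash
python3 - <<'E'
from h import *
ct=arm.get_calibration("top");cs=arm.get_calibration("scene")
ft=lambda u,v:(420+(u+.5)/8-.5,180+(v+.5)/8-.5); fs=lambda u,v:(190+(u+.5)/8-.5,150+(v+.5)/8-.5)
d=two(ct,ft(193,228),cs,fs(351,298));print("dot",d)
for n,c,f,du,o in(("top",ct,ft,(193,228),(420,180)),("scene",cs,fs,(351,298),(190,150))):
    P=pix(c,f(*du),.04); q=proj(c,P+[0,0,.014]); print(n,P,"aligned tip zoom px",(q-o+.5)*8-.5)
    for k in((0,.005),(.005,0)): 
        q=proj(c,P+[k[0],k[1],.014]);print("  ",k,(q-o+.5)*8-.5)
print("tip?",two(ct,ft(211,218),cs,fs(343,262)))
E
```

```text
dot (array([ 0.61297793, -0.26639809,  0.03605544]), [np.float64(0.001873098541898805), np.float64(0.0018730985418988046)])
top [ 0.6138561  -0.26640183  0.04      ] aligned tip zoom px [209.49144418 219.25738015]
   (0, 0.005) [190.27664403 218.80904298]
   (0.005, 0) [209.28573884 199.93415262]
scene [ 0.61254606 -0.26150247  0.04      ] aligned tip zoom px [346.35967987 265.40050593]
   (0, 0.005) [352.67306353 277.49402175]
   (0.005, 0) [329.77830098 271.07610649]
tip? (array([ 0.61340414, -0.2666462 ,  0.05134373]), [np.float64(0.0015072106918412507), np.float64(0.0015072106918413864)])
```

Top and scene put the dot within about 1–2 mm of alignment. I'll release and confirm with the wrist camera.

```bash
python3 - <<'E'
from h import *
p=np.array(arm.current_ee_pos())
arm.grip(.034); arm.move_l([p[0],p[1],.20],feed=.15)
arm.move_l([.55,-.05,.32],feed=.25)
im,c=snap("wrist","f1");np.save("f1.npy",c);crop(im,430,100,570,200,5.6,"f1z")
arm.move_l([.50,-.13,.32],feed=.15)
im,c=snap("wrist","f2");np.save("f2.npy",c);crop(im,380,60,520,160,5.6,"f2z")
print(arm.current_t())
E
```

```text
55.8
```

View pics/f1z.png

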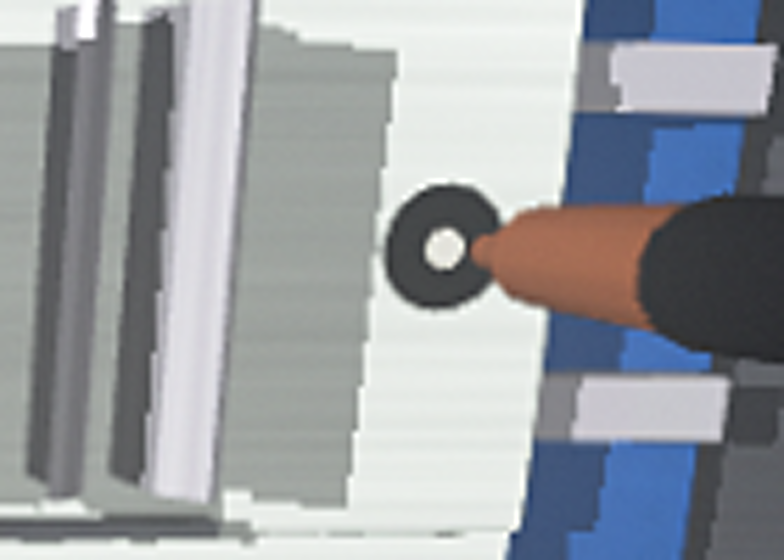

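View pics/f2.png

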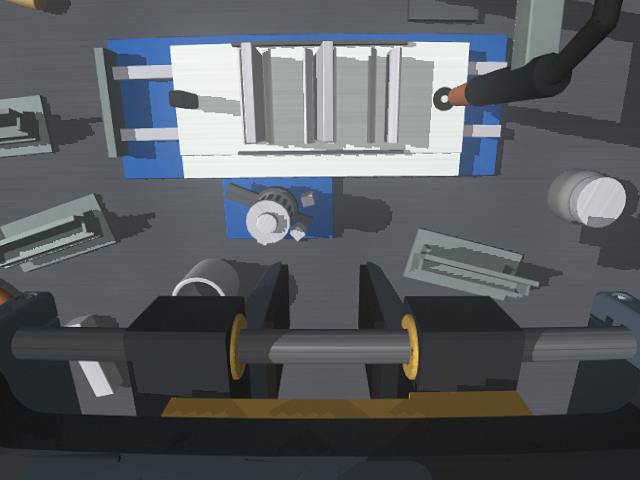

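View pics/f2z.png

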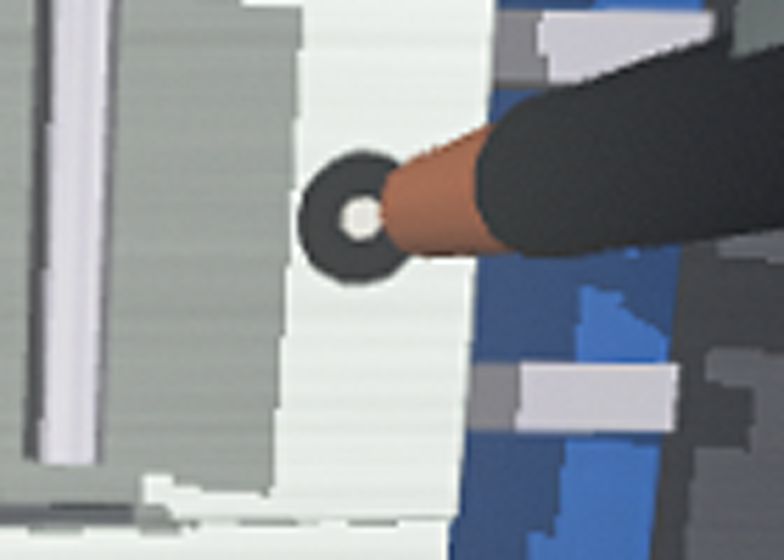

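```bash
python3 - <<'E'
from h import *
for n,o,d in(("f1",(430,100),(444,249)),("f2",(380,60),(362,218))):
    c=np.load(n+".npy",allow_pickle=True).item(); f=lambda u,v:(o[0]+(u+.5)/5.6-.5,o[1]+(v+.5)/5.6-.5)
    P=pix(c,f(*d),.04); print(n,P)
    for k in((0,0),(0,.005),(0,-.005),(.005,0)):
        print("  ",k,(proj(c,P+[k[0],k[1],.014])-o+.5)*5.6-.5)
    # rim of tip end radius 3.. 
E
```

```text
f1 [ 0.61294007 -0.26548189  0.04      ]
   (0, 0) [476.09854979 252.08351561]
   (0, 0.005) [451.98241974 251.7950005 ]
   (0, -0.005) [500.16681905 252.37999008]
   (0.005, 0) [479.13230888 226.7194764 ]
f2 [ 0.61336308 -0.26564753  0.04      ]
   (0, 0) [383.7977523 212.7186029]
   (0, 0.005) [358.43781904 212.43098212]
   (0, -0.005) [409.12481091 213.01882959]
   (0.005, 0) [385.72320167 185.80030891]
```

The tip centre (nub rim plus its radius) is about 2.3 mm beyond the dot towards −y in both views. I'll nudge the carriage 2.3 mm.

```bash
python3 - <<'E'
from h import *
R=Rdown(-90)
arm.move_to([.6115,.0197,.16],R); arm.move_l([.6115,.0197,.06],feed=.1); print(np.round(arm.current_force(),1))
arm.grip(0); p=np.array(arm.current_ee_pos()); print(p)
arm.move_l([p[0],.0197-.0023,.06],feed=.02); print(arm.current_ee_pos(),np.round(arm.current_force(),1))
p=np.array(arm.current_ee_pos())
arm.grip(.034); arm.move_l([p[0],p[1],.20],feed=.15)
arm.move_l([.55,-.05,.32],feed=.25)
im,c=snap("wrist","f3");np.save("f3.npy",c);crop(im,430,100,570,200,5.6,"f3z");print(arm.current_t())
E
```

```text
[ 0.7  0.4 -0. ]
[0.61171497 0.01972294 0.06037038]
[0.6117338  0.01747263 0.06034748] [-0.9  0.6  7. ]
60.9667
```

View pics/f3z.png

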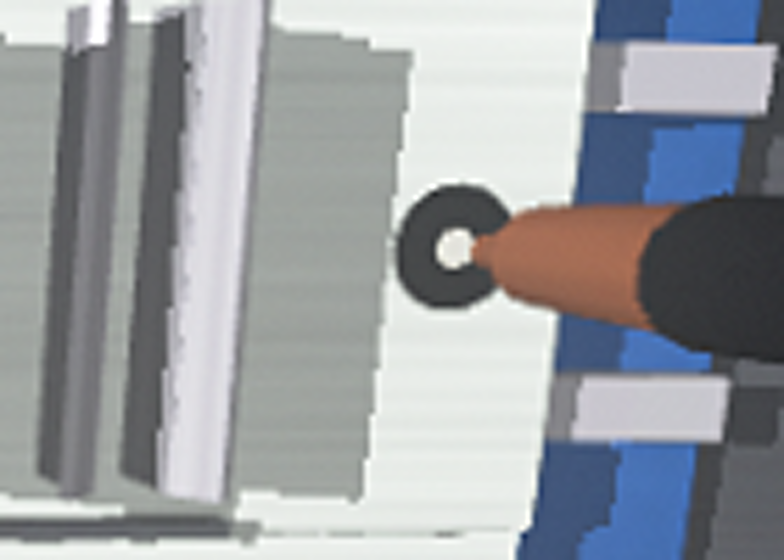

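The dot is now about (456,249), with the aligned tip predicted at 488 and the tip centre at about 487. Now I'll clamp.

```bash
python3 - <<'E'
from h import *
p=np.array([.4872,-.0715,.066])
arm.grip(.068)
arm.move_to([p[0],p[1],.20],Rdown(-55)); arm.move_l(p,feed=.12); print(np.round(arm.current_force(),1))
arm.grip(.03); print(arm.current_width(),np.round(arm.current_force(),1))
arm.move_l(p+[0,0,.0185],feed=.05); print("up",np.round(arm.current_force(),1),arm.current_ee_pos(),arm.current_width())
for a in (-66,-77,-88,-99,-110,-113):
    arm.move_l(p+[0,0,.0185],Rdown(a),feed=.05)
    print(a,np.round(arm.current_force(),1),np.round(arm.current_torque(),2),arm.current_width())
arm.move_l(p+[0,0,.0035],feed=.04); print("down",np.round(arm.current_force(),1),arm.current_ee_pos())
arm.grip(.068); arm.sleep(.3); print(np.round(arm.current_force(),1))
arm.move_l([p[0],p[1],.2],feed=.15)
arm.move_to([.44,-.09,.30],Rdown(-90))
im,c=snap("wrist","k1"); np.save("k1.npy",c);crop(im,235,110,385,210,5,"k1z")
arm.move_l([.55,-.05,.32],feed=.2)
im,c=snap("wrist","k2");np.save("k2.npy",c);crop(im,430,100,570,200,5.6,"k2z");print(arm.current_t())
E
```

```text
[ 0.3 -0.3  0.6]
0.04474290399527914 [-4.3  8.   9.6]
up [  1.1   7.5 -12.9] [ 0.4864786  -0.07073273  0.0841072 ] 0.04421312135924556
-66 [  1.1   5.1 -12. ] [ 0.76 -0.39 -0.28] 0.04466685828536036
-77 [  0.3   4.5 -11.7] [ 0.71 -0.15 -0.27] 0.04470031502829576
-88 [ -0.7   3.3 -11.3] [ 0.45  0.14 -0.23] 0.044803780148194916
-99 [ -2.5   0.3 -12.5] [-0.08  0.51 -0.2 ] 0.04437340447868398
-110 [ -5.2  -2.8 -12.2] [-0.89  0.99 -0.23] 0.04457380233075848
-113 [ -4.6  -3.8 -12.4] [-1.01  1.09 -0.22] 0.044426587417529695
down [-6.  -3.7 -7.9] [ 0.48678209 -0.07172698  0.06952551]
[-0.1  0.4 -0.6]
70.3667
```

View pics/k1z.png

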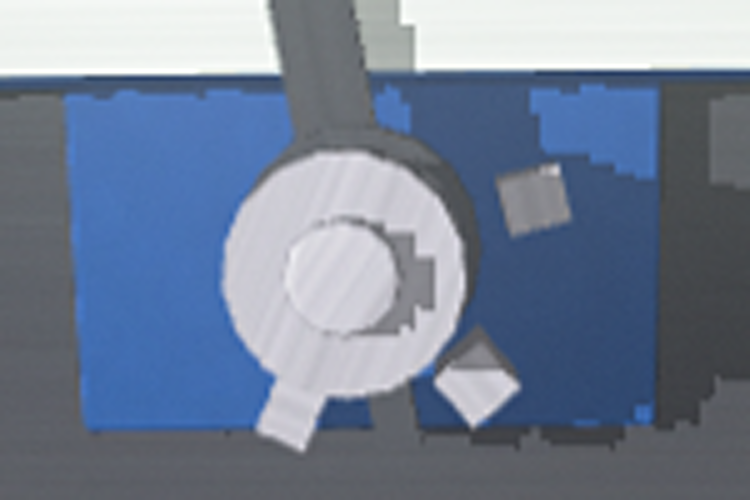

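View pics/k2z.png

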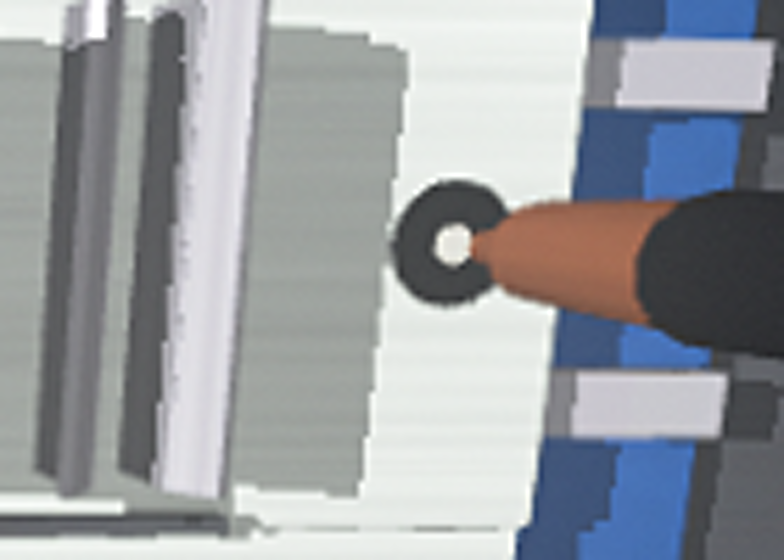

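View pics/k2.png

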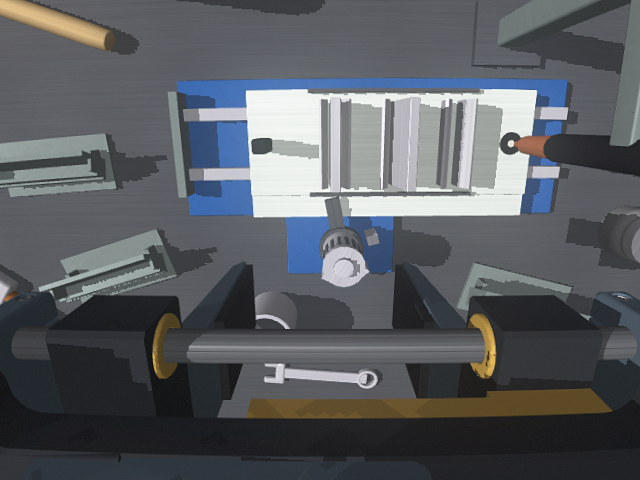

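The collar is down in its clamping notch with its foot over the flange (about 8°). The dot is unmoved under the tip, both plates stand upright in their slots, and the arm is clear. Handing in.

```bash
python3 - <<'E'
from h import *
print(np.round(arm.current_force(),1)); arm.sleep(.3); arm.sign_off(); print(arm.current_t())
E
```

```text
[-0.3  0.2  0. ]
the job is handed in; nothing more can be done
the job is handed in; nothing more can be done
```

I handed the job in at about 71 s of the 210 s allowed, with all five steps done in order; `sign_off` gave no verdict.

- **Collar open and carriage back:** I lifted the collar and turned it about 66° (camera about 1.18 rad), and it dropped into the open notch. I then drew the carriage to its stop, where it pushed back with about 50 N. It crept about 5 mm forward when I let go of the handle, still inside the 20 mm limit for loading.
- **Plates:** plate1 was absent, since its rest was empty. Plate2 went into slot_b and plate3 into slot_c, both seated on the floor and upright in the last wrist picture. Plate3's first try landed on a fin; I backed off, shifted about 3 mm and it went in without side force.
- **Dot under the torch:** the first slide left the dot about 2.3 mm short, so I nudged it. The last wrist view puts the dot within about 1 mm of the tip, with camera calibration good to about 2 mm. The top and scene views, taken before the nudge, had suggested 1–2 mm.
- **Clamping:** the collar is back down with its foot over the flange at about 8° (0.14 rad). I judged that it had dropped from the camera picture and the arm force falling to zero on release, as there is no direct reading of its lift.

I saw no sign of the torch or the other things on the bench being touched. I did not re-measure the positions of the bench items at the end.

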